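# Find the unlocked deposit flap and push it open

### The arm

A 6-joint arm with a two-finger parallel gripper is mounted at the origin on the work surface. World frame = base frame: x ahead of the robot, y to its left, z up, the work surface at z = 0. Lengths are in m, angles in rad, forces in N, time in s.
With the tool pointing down it reaches from about 0.35 to 0.875 m from the base axis. Payload 4.2 kg.
Tool frame: the origin (TCP) lies between the finger pads; the fingertips stand 22 mm ahead of it and the grasp point (between the pads) lies 3 mm ahead of it; z points along the fingers, y is the direction in which the jaws open and shut (so a half turn about z gives the same grasp; the last joint's range is limited). The gripper opens to 87 mm and grips with 3 to 60 N. Pads are 19 mm wide; open, the fingers measure 117 mm over their backs; the gripper's body (75 mm by 190 mm) begins 51 mm behind the grasp point.
Start: joints at [-0.884, 0.385, 0.008, 0, -1.194, -0.259], TCP at [0.259, -0.569, 0.245] pointing down, gripper open.
Joint ranges: [-3.14, 3.14], [-1.21, 2.06], [-1.07, 1.41], [-3.16, 2.05], [-2.99, -0.16], [-3.1, 3.1]. Speed limits (rad/s): [2.79, 2.79, 3.14, 3.14, 3.14, 3.14].

### API

Orientations are given as a 3x3 rotation matrix whose columns are the frame's x, y, z axes.
In Python, from workcell import r gives the robot as it stands. Calls block until the motion is done:
- r.move_to(position, orientation): joint-space move of the TCP to a pose.
- r.servo_line(position, rotation=None, speed=0.15): straight line of the TCP; rotation=None keeps the orientation; speed is the mean speed in m/s.
- r.movej(angles): joint-space move.
- r.gripper_to(opening): opening from 0.0 (shut) to 1.0 (fully open); the grip force is fixed at half the most; returns when the fingers have stopped.
- r.hold(seconds).
- r.ik(position, orientation): joint angles nearest the present ones, or None.
- r.snapshot(name): name is "side" or "top"; returns a dict with "frame" (384x512x3 uint8, red, green, blue), "depth" (384x512 float32, m along the optical axis (not along the pixel's ray), 0 where there is no reading), "fx", "fy", "cx", "cy" (pixels), "cam_to_world" (4x4, takes a point from camera to world coordinates). Camera axes: x right, y up, looking along -z (the intrinsics and any distortion apply to the point x, -y, -z); pixel columns grow to the right and rows downward; lengths in m; the calibration is good to about 2 mm. A picture is of the moment at which its call begins.
A pose or a line that the arm cannot do raises r.PlanningError and nothing moves.
- r.finish_job(): hands the job in, once; it reports no verdict.
Readings, each from a call of its own:
- r.get_time_s(): time.
- r.get_joint_pos(): joint angles.
- r.get_joint_velocities(): joint speeds.
- r.get_tau(): joint torques, N m.
- r.get_eef_pos(): TCP position.
- r.get_eef_rot(): TCP orientation.
- r.get_wrist_force(): force on the tool from outside, world axes, zero at the start.
- r.get_wrist_torque(): the same for the moment, N m.
- r.get_opening(): opening from 0.0 (shut) to 1.0 (fully open).
Only numpy, scipy, OpenCV 4.12 (cv2) and the standard library are available. Lean on these libraries where they do the work, as an engineer would, in place of code of your own. Each camera call takes 0.05 s, during which the arm holds its last target.

### The job

One of the four identical steel flaps on the deposit hopper has been unlocked for the next delivery, and you cannot see which. Press the flaps lightly with the fingertips (each has a black push strip for that) until you find the one that rocks, then push it down until it stands fully open and leave it so. Do not force the locked flaps, and leave the gauges, discs and other things lying around where they are.

Things in the scene. Friction and masses are not known exactly. Their poses are not given: they have to be found in the camera images.
- station: Grey deposit hopper with chute and shallow tray, one fixed unit. Origin on the counter under the middle of the row of flaps; +x to its back, +y left along the row. Hopper: 86 mm before to 134 mm behind the origin, 214 mm to either side, flat deck 140 mm up, 8 mm ribs between flaps, 78 mm ledge behind them. Chute and tray in front, to 243 mm before the origin, under 90 mm high.
- flap_1 (a joint): First flap from the left (+y) end. Radians: 0 = shut, flush with the deck; grows as the front edge goes down and the rear edge up; 1.05 = fully open, at its stop. Four identical steel plates, 100 mm front to back, 85 wide, 3 thick, 95 between centres. Pivot rod along the row, 12 mm below the deck, 70 mm behind the front edge.
- flap_1_push (a point): Middle of the top of flap 1's black ribbed rubber push strip (62 mm along the row, 16 mm across, 3 mm above the plate), 55 mm in front of the pivot and 15 mm above it; moves with the flap. z is the plate's normal (up when shut), x to the back.
- flap_2 (a joint): Second flap from the left (+y) end. Radians: 0 = shut, flush with the deck; grows as the front edge goes down and the rear edge up; 1.05 = fully open, at its stop. Three flaps are locked from below and sink under 1.5 mm when pressed lightly; one is unlocked and tips under about 3 N on its strip. Which one cannot be seen.
- flap_2_push (a point): Middle of the top of flap 2's black ribbed rubber push strip (62 mm along the row, 16 mm across, 3 mm above the plate), 55 mm in front of the pivot and 15 mm above it; moves with the flap. z is the plate's normal (up when shut), x to the back.
- flap_3 (a joint): Third flap from the left (+y) end. Radians: 0 = shut, flush with the deck; grows as the front edge goes down and the rear edge up; 1.05 = fully open, at its stop. The pivot is stiff and balanced: an unlocked flap stays about where it is left (tends to shut below about 10 degrees, to open beyond), no spring.
- flap_3_push (a point): Middle of the top of flap 3's black ribbed rubber push strip (62 mm along the row, 16 mm across, 3 mm above the plate), 55 mm in front of the pivot and 15 mm above it; moves with the flap. z is the plate's normal (up when shut), x to the back.
- flap_4 (a joint): Fourth flap from the left (+y) end. Radians: 0 = shut, flush with the deck; grows as the front edge goes down and the rear edge up; 1.05 = fully open, at its stop. Under each flap is an open lane 87 mm wide, its floor 80 mm below the deck, so fingertips can follow the flap down.
- flap_4_push (a point): Middle of the top of flap 4's black ribbed rubber push strip (62 mm along the row, 16 mm across, 3 mm above the plate), 55 mm in front of the pivot and 15 mm above it; moves with the flap. z is the plate's normal (up when shut), x to the back.
- ring_gauge: Dull green thread ring gauge, 60 mm outside, 16 mm high, lying on the hopper's rear ledge, behind the flaps; not part of the job. Origin at the middle of its underside.
- disc_a: Brass setting disc, 42 mm across, 14 mm high, lying on the hopper's rear ledge, behind the flaps; not part of the job. Origin at the middle of its underside.
- disc_b: Brass setting disc, 42 mm across, 14 mm high, lying on the hopper's rear ledge, behind the flaps; not part of the job. Origin at the middle of its underside.
- snap_gauge: Nickel-plated C-shaped snap gauge lying flat on the counter, about 90 mm across, 12 mm high; not part of the job. Origin at the middle of its underside.
- knob_handle: Black bakelite knob handle, 42 mm across, 37 mm high, standing on the counter; not part of the job. Origin at the middle of its underside.
- plug_gauge: Plug gauge with an aluminium handle, 116 mm long, 16 mm high, lying on the counter; not part of the job. Origin at the middle of its underside.
- gauge_case: Closed wooden gauge case, 80 x 130 mm, 38 mm high, on the counter; not part of the job. Origin at the middle of its underside.

How it is judged:
By the outcome, as a careful person would: the job done as asked, in the order asked, and still so for the second after the job is handed in, with the robot touching nothing.
It also fails if it takes over 48 s, if anything falls off the work surface, if the arm or the gripper's body presses on something with over 40 N, if the wrist force passes 120 N, or if a joint passes its speed limit or range.

## Working session

There is one attempt and no reset: what is moved stays moved. The work goes in short steps, each a Python script; the robot and the scene stay as the last script left them, time stands still between calls to the robot, and variables do not carry over. Pictures are saved under pics/ and viewed, and the job is handed in when it is done.

```bash
ls; mkdir -p pics; python3 - <<'E'
from workcell import r
import cv2,numpy as np,pickle
for n in("top","side"):
    s=r.snapshot(n); cv2.imwrite(f"pics/{n}0.png",s["frame"][:,:,::-1]); pickle.dump(s,open(f"pics/{n}0.pkl","wb"))
    print(n,s["fx"],s["cx"],s["cy"],np.round(s["cam_to_world"],3).tolist(),[k for k in s])
print(r.get_time_s(),r.get_eef_rot(),r.get_wrist_force())
E
```

```text
pics
top 496.0762984300778 253.8215447652614 196.5971734330634 [[0.028, 0.998, -0.062, 0.43], [-1.0, 0.028, -0.011, -0.009], [-0.009, 0.062, 0.998, 1.483], [0.0, 0.0, 0.0, 1.0]] ['frame', 'depth', 'fx', 'fy', 'cx', 'cy', 'cam_to_world']
side 378.90405730192106 259.07180705660636 189.6061519879786 [[0.968, 0.195, -0.161, 0.339], [-0.253, 0.75, -0.611, -0.709], [0.001, 0.632, 0.775, 1.002], [0.0, 0.0, 0.0, 1.0]] ['frame', 'depth', 'fx', 'fy', 'cx', 'cy', 'cam_to_world']
0.1 [[-9.09953304e-01 -4.14709723e-01 -9.11278498e-04]
 [-4.14710709e-01  9.09951669e-01  1.72860385e-03]
 [ 1.12350566e-04  1.95086574e-03 -9.99998091e-01]] [0.63906915 0.69929185 0.35924279]
```

View pics/top0.png

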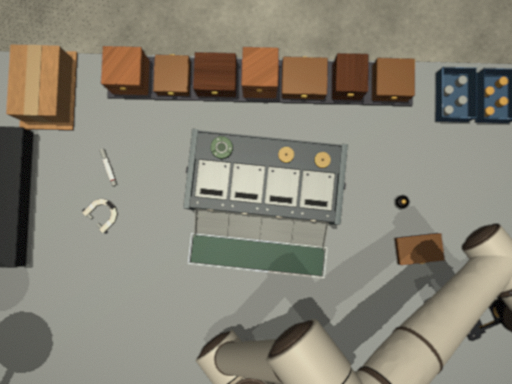

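View pics/side0.png

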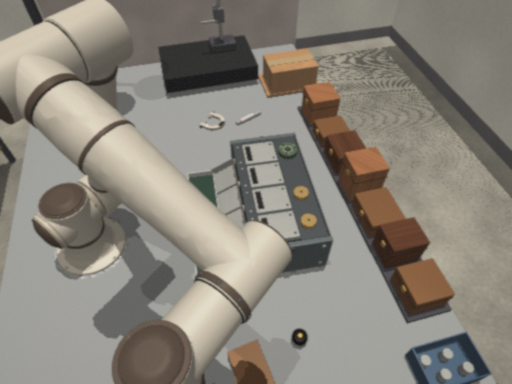

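The top view shows the hopper around px (265,180). The four black strips are near (212,192), (246,196), (281,200) and (317,204), with left in the picture being +y. The arm doesn't cover them. Next I'll measure the strips.

```bash
cat > h.py <<'E'
import cv2,numpy as np
def ray(s,u,v,z):
    T=s["cam_to_world"]; d=T[:3,:3]@np.array([(u-s["cx"])/s["fx"],-(v-s["cy"])/s["fy"],-1.]); o=T[:3,3]
    return o+d*(z-o[2])/d[2]
def world(s,u,v):
    D=s["depth"][int(round(v)),int(round(u))]; T=s["cam_to_world"]
    return T[:3,:3]@(D*np.array([(u-s["cx"])/s["fx"],-(v-s["cy"])/s["fy"],-1.]))+T[:3,3]
E
python3 - <<'E'
from h import *
import pickle
for n,box in(("top",(180,125,350,225)),("side",(225,130,335,275))):
    s=pickle.load(open(f"pics/{n}0.pkl","rb"))
    g=cv2.cvtColor(s["frame"],cv2.COLOR_RGB2GRAY)
    m=np.zeros_like(g); x0,y0,x1,y1=box; m[y0:y1,x0:x1]=(g[y0:y1,x0:x1]<45)*255
    c,_=cv2.findContours(m,cv2.RETR_EXTERNAL,cv2.CHAIN_APPROX_NONE)
    for k in c:
        a=cv2.contourArea(k)
        if a<25: continue
        M=np.zeros_like(g); cv2.drawContours(M,[k],-1,255,-1); ys,xs=np.nonzero(M); 
        w=(120-g[ys,xs].astype(float)); u,v=xs.mean(),ys.mean()
        bx=cv2.boxPoints(cv2.minAreaRect(k)); P=np.array([ray(s,*p,.143) for p in bx])
        print(n,a,round(u,1),round(v,1),ray(s,u,v,.143).round(4),world(s,u,v).round(4),np.linalg.norm(P[0]-P[1]).round(3),np.linalg.norm(P[1]-P[2]).round(3))
    cv2.imwrite(f"pics/{n}crop.png",cv2.resize(s["frame"][y0:y1,x0:x1,::-1],None,fx=4,fy=4,interpolation=2))
E
```

```text
side 104.5 329.5 153.9 [0.7705 0.0539 0.143 ] [0.8191 0.1398 0.0463] 0.031 0.133
```

View pics/topcrop.png

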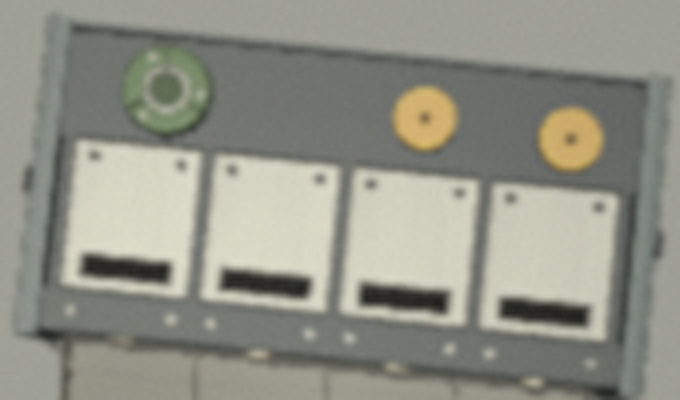

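The crop shows four white plates with clear black strips near their front edges, and a threshold of 45 was too low to catch them. The ring gauge sits behind flap 1, and the discs are behind flaps 3 and 4.

```bash
python3 - <<'E'
from h import *
import pickle
for n,box,th in(("top",(190,160,340,212),72),("side",(240,135,305,245),70)):
    s=pickle.load(open(f"pics/{n}0.pkl","rb"))
    g=cv2.cvtColor(s["frame"],cv2.COLOR_RGB2GRAY); x0,y0,x1,y1=box
    for name,mm,lo,z in(("strip",g<th,20,.143),("plate",g>140,300,.14)):
        m=np.zeros_like(g); m[y0:y1,x0:x1]=mm[y0:y1,x0:x1]*255
        c,_=cv2.findContours(m,cv2.RETR_EXTERNAL,cv2.CHAIN_APPROX_NONE)
        for k in c:
            if cv2.contourArea(k)<lo: continue
            M=np.zeros_like(g); cv2.drawContours(M,[k],-1,255,-1); ys,xs=np.nonzero(M); u,v=xs.mean(),ys.mean()
            P=np.array([ray(s,*p,z) for p in cv2.boxPoints(cv2.minAreaRect(k))])
            print(n,name,cv2.contourArea(k),round(u,1),round(v,1),ray(s,u,v,z).round(4),world(s,u,v)[2].round(4),np.linalg.norm(P[0]-P[1]).round(3),np.linalg.norm(P[1]-P[2]).round(3))
E
```

```text
top strip 57.0 315.5 202.6 [ 0.5016 -0.1615  0.143 ] 0.1415 0.01 0.052
top strip 58.0 280.6 199.2 [ 0.5081 -0.067   0.143 ] 0.1456 0.011 0.052
top strip 55.0 246.0 195.5 [0.5154 0.0268 0.143 ] 0.1397 0.01 0.055
top strip 55.5 210.8 191.8 [0.5229 0.1225 0.143 ] 0.1496 0.01 0.055
top plate 1112.5 316.8 190.0 [ 0.536  -0.1645  0.14  ] 0.1388 0.1 0.087
top plate 1127.5 281.9 186.4 [ 0.543  -0.0697  0.14  ] 0.1407 0.101 0.088
top plate 1130.5 247.2 182.9 [0.5499 0.0247 0.14  ] 0.1419 0.101 0.088
top plate 1131.0 212.5 179.3 [0.5572 0.1193 0.14  ] 0.1408 0.102 0.088
side strip 35.0 259.2 200.2 [ 0.5078 -0.0692  0.143 ] 0.1412 0.01 0.054
side strip 28.0 253.5 175.6 [0.5148 0.0256 0.143 ] 0.1435 0.009 0.055
side strip 43.0 286.8 155.8 [0.6367 0.0797 0.143 ] 0.1528 0.025 0.058
side strip 21.5 248.2 153.3 [0.5217 0.1214 0.143 ] 0.1403 0.009 0.054
side plate 564.5 282.9 223.3 [ 0.5511 -0.1606  0.14  ] 0.1431 0.108 0.085
side plate 777.0 258.3 234.1 [ 0.4771 -0.1774  0.14  ] 0.5706 0.111 0.129
side plate 725.0 271.1 198.7 [ 0.543  -0.0703  0.14  ] 0.1415 0.105 0.085
side plate 483.5 267.1 174.1 [0.557  0.0238 0.14  ] 0.1421 0.105 0.085
side plate 407.0 261.6 152.1 [0.5651 0.1187 0.14  ] 0.143 0.104 0.084
```

The numbers are consistent: 95 mm pitch, strips 35 mm ahead of the plate centres, heights about 0.14, and both views agree within 2 mm. The row yaw is about -0.075 rad. I'll shut the gripper, align the jaws along the row and probe flap 4 first.

```bash
cat >> h.py <<'E'
yw=np.array([.0745,.9972,0]); xw=np.array([.9972,-.0745,0])
R=np.column_stack([-xw,yw,[0,0,-1.]])
S={4:np.array([.5014,-.1617,.143]),3:np.array([.508,-.0675,.143]),2:np.array([.5152,.0265,.143]),1:np.array([.5225,.122,.143])}
def probe(r,i,fmax=5.,depth=.007):
    p=S[i]; tip=lambda z:[p[0],p[1],z+.022]
    r.servo_line(tip(.146),R,speed=.06) if False else r.servo_line(tip(.147),speed=.06)
    r.hold(.15); f0=np.mean([r.get_wrist_force() for _ in range(5)],axis=0)
    z=.147; log=[]
    while z>.143-depth:
        z-=.0007
        r.servo_line(tip(z),speed=.02); f=r.get_wrist_force()-f0; zz=r.get_eef_pos()[2]-.022
        log.append((round(zz*1000,1),round(f[2],1)))
        if f[2]>fmax: break
    print(i,log,"t",r.get_time_s())
    return log
E
python3 - <<'E'
from h import *
from workcell import r
r.gripper_to(0.); 
p=S[4]
r.move_to([p[0],p[1],.215],R)
print(r.get_time_s(),r.get_eef_pos(),r.get_opening(),r.get_joint_pos())
probe(r,4)
r.servo_line([p[0],p[1],.18],speed=.1); print(r.get_time_s())
s=r.snapshot("side"); cv2.imwrite("pics/side1.png",s["frame"][:,:,::-1])
E
```

```text
3.3583 [ 0.50136822 -0.16221947  0.21506526] 0.004828899625293292 [-4.76242901e-03  2.43010818e-01 -2.76463510e-01  1.21124198e-04
 -1.05118293e+00 -1.64128017e+00]
4 [(np.float64(146.4), np.float64(-0.4)), (np.float64(145.5), np.float64(-0.3)), (np.float64(144.8), np.float64(-0.5)), (np.float64(144.1), np.float64(0.4)), (np.float64(143.5), np.float64(-0.3)), (np.float64(143.1), np.float64(2.8)), (np.float64(143.0), np.float64(6.9))] t 6.175
6.4833
```

Flap 4 is stiff: 6.9 N after less than 1 mm, so it's locked. On to flaps 3, 2 and 1, stopping at the first one that gives.

```bash
python3 - <<'E'
from h import *
from workcell import r
for i in(3,2,1):
    p=S[i]; r.servo_line([p[0],p[1],.18],speed=.12)
    l=probe(r,i)
    if l[-1][1]<5 : print("gives",i); break
    r.servo_line([p[0],p[1],.18],speed=.1)
print(r.get_eef_pos(),r.get_time_s())
s=r.snapshot("side"); cv2.imwrite("pics/side2.png",cv2.resize(s["frame"][100:290,150:400,::-1],None,fx=3,fy=3))
E
```

```text
3 [(np.float64(146.4), np.float64(0.5)), (np.float64(145.6), np.float64(-1.1)), (np.float64(144.8), np.float64(-0.3)), (np.float64(144.1), np.float64(0.3)), (np.float64(143.5), np.float64(0.6)), (np.float64(143.1), np.float64(3.5)), (np.float64(143.0), np.float64(7.4))] t 9.7
2 [(np.float64(146.4), np.float64(0.9)), (np.float64(145.6), np.float64(-0.1)), (np.float64(144.8), np.float64(1.3)), (np.float64(144.1), np.float64(0.1)), (np.float64(143.5), np.float64(-0.6)), (np.float64(143.1), np.float64(2.6)), (np.float64(143.0), np.float64(7.0))] t 13.175
1 [(np.float64(146.4), np.float64(0.2)), (np.float64(145.6), np.float64(-0.3)), (np.float64(144.8), np.float64(1.0)), (np.float64(144.1), np.float64(-0.4)), (np.float64(143.5), np.float64(-0.8)), (np.float64(143.0), np.float64(2.8)), (np.float64(142.2), np.float64(3.9)), (np.float64(141.3), np.float64(4.7)), (np.float64(140.5), np.float64(3.2)), (np.float64(139.8), np.float64(2.8)), (np.float64(139.2), np.float64(0.7)), (np.float64(138.7), np.float64(2.4)), (np.float64(138.0), np.float64(2.9)), (np.float64(137.2), np.float64(3.0)), (np.float64(136.4), np.float64(2.8)), (np.float64(135.7), np.float64(3.3))] t 18.9167
gives 1
[0.52245032 0.12204501 0.15770032] 18.9167
```

View pics/side2.png

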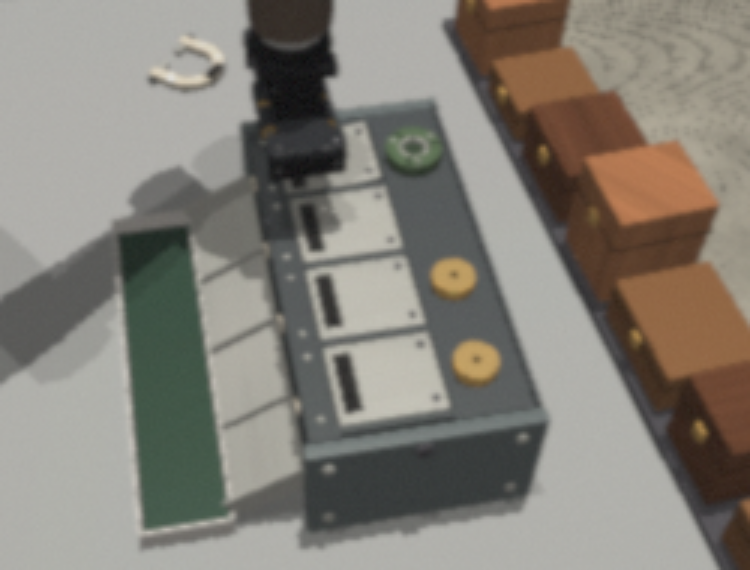

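Flap 1 gives: about 3 N over 8 mm of travel, while the other three went stiff at under 1 mm. I'll follow it down along its arc with the fingers' rear corner on the plate just behind the strip, watching the force.

```bash
cat >> h.py <<'E'
def arc(th,s=.042,h=.012):
    c,n=np.cos(th),np.sin(th); piv=S[1]+.055*xw; piv[2]=.128
    q=piv+xw*(-s*c-h*n-.0095); q[2]=.128-s*n+h*c+.022
    return q
E
python3 - <<'E'
from h import *
from workcell import r
for th in [.2,.32,.44,.56,.68,.8,.9,.98,1.03,1.06,1.09,1.12]:
    r.servo_line(arc(th),speed=.03); f=r.get_wrist_force()
    print(th,(r.get_eef_pos()-arc(th)).round(4),f.round(1))
    if np.linalg.norm(f)>15: break
print(r.get_time_s())
s=r.snapshot("side"); cv2.imwrite("pics/side3.png",cv2.resize(s["frame"][100:290,150:400,::-1],None,fx=3,fy=3))
E
```

```text
0.2 [ 0.     -0.0001 -0.0006] [ 1.  -0.5  0.1]
0.32 [ 0.0001 -0.     -0.0003] [-0.5 -0.3 -0.1]
0.44 [ 0.0001  0.     -0.0003] [ 0.8 -0.3  1. ]
0.56 [ 0.     -0.     -0.0003] [-0.4  0.1  0. ]
0.68 [ 0.     -0.     -0.0003] [-0.2 -0.1  1.5]
0.8 [-0.     -0.     -0.0003] [-0.4  0.9  1.1]
0.9 [-0.     -0.     -0.0003] [-0.8  0.5  1.3]
0.98 [ 0.     -0.     -0.0003] [-1.2  0.4  0.8]
1.03 [-0.0001 -0.     -0.0002] [-2.1  0.7  1.4]
1.06 [-0.0002 -0.     -0.0001] [-1.8  1.1  2. ]
1.09 [-0.0008 -0.      0.0005] [-4.8  1.6  6.1]
1.12 [-0.0015  0.      0.0012] [-9.7  2.2 12.3]
22.4583
```

View pics/side3.png

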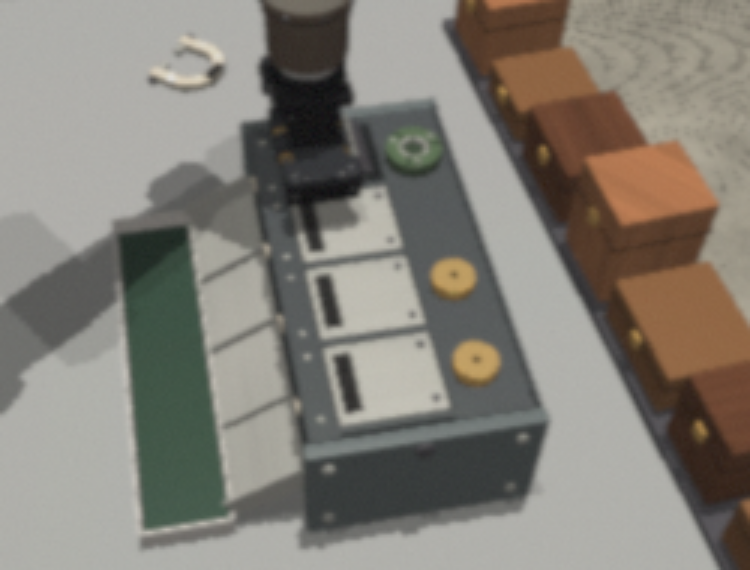

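The force rose sharply at a commanded 1.09 to 1.12 rad, along the plate normal, so the flap is at its stop. I'll back off forward and up, then look.

```bash
python3 - <<'E'
from h import *
from workcell import r
p=r.get_eef_pos()
q=p-.008*xw+np.array([0,0,.006]); r.servo_line(q,speed=.05)
q[2]=.2; r.servo_line(q,speed=.12)
q=q-.1*xw+np.array([0,0,.1]); r.servo_line(q,speed=.2)
r.movej(list(np.array(r.get_joint_pos())+[0.9,0,0,0,0,0]))
print(r.get_time_s(),r.get_eef_pos(),r.get_wrist_force().round(1))
for n,(x0,y0,x1,y1) in(("top",(180,120,350,230)),("side",(200,110,350,290))):
    s=r.snapshot(n); cv2.imwrite(f"pics/{n}4.png",cv2.resize(s["frame"][y0:y1,x0:x1,::-1],None,fx=3,fy=3))
    if n=="top":
        # rear-edge & front heights over flap1 along station x
        piv=S[1]+.055*xw
        T=np.linalg.inv(s["cam_to_world"])
        P=[]
        for v in range(150,215):
            for u in range(195,232): 
                if s["depth"][v,u]>0:P.append(world(s,u,v))
        P=np.array(P); a=(P-piv)@xw; b=(P-piv)@yw
        for lo in range(-80,45,5):
            k=(abs(b)<.03)&(a>=lo/1000)&(a<lo/1000+.005); print(lo,np.median(P[k,2]).round(3) if k.any() else None,end="; ")
E
```

```text
25.9833 [0.1667666  0.4162612  0.29870361] [-0.7  0.4 -0.8]
-80 0.141; -75 0.14; -70 0.063; -65 0.062; -60 0.062; -55 0.062; -50 0.063; -45 0.082; -40 0.092; -35 0.096; -30 0.104; -25 0.113; -20 0.123; -15 0.131; -10 0.139; -5 0.148; 0 0.156; 5 0.158; 10 0.155; 15 0.153; 20 None; 25 0.063; 30 0.104; 35 0.141; 40 0.149;
```

```bash
python3 -c "
import cv2,numpy as np
a=cv2.imread('pics/top4.png');b=cv2.imread('pics/side4.png');print(a.shape,b.shape)
b=cv2.resize(b,None,fx=.6,fy=.6);a=cv2.resize(a,None,fx=.98,fy=.98)
c=np.zeros((600,520,3),'u1')
c[:324,:]=cv2.resize(a,(520,324));c[324:,:230]=cv2.resize(b,(230,276));cv2.imwrite('pics/m4.png',c)"
```

```text
(330, 510, 3) (540, 450, 3)
```

View pics/side4.png

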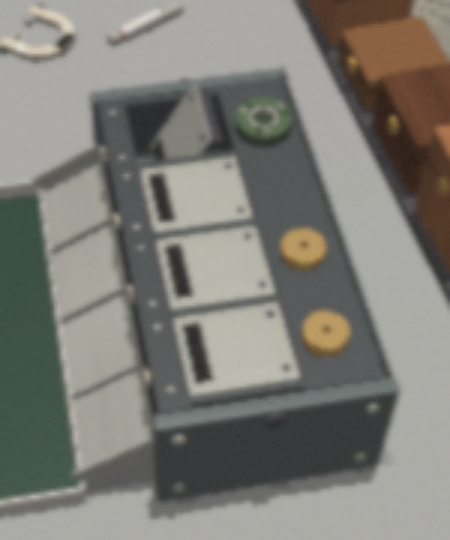

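View pics/top4.png

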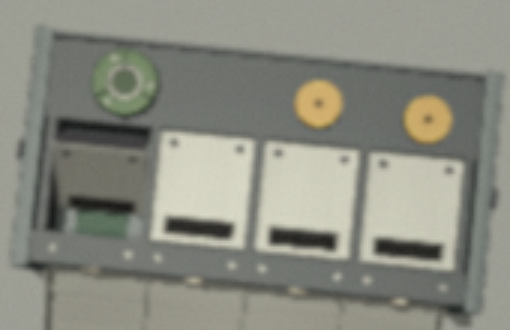

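Flap 1 stands open with its lane floor visible. The other three are flush, and the ring gauge and discs haven't moved. The depth slope is 44 mm over 25 mm, or 1.05 rad, which is the stop angle.

```bash
python3 -c "
from workcell import r
print(r.get_joint_velocities()); r.finish_job(); print(r.get_time_s())"
```

```text
[-0.0016524  -0.00373036  0.00207368  0.00035327  0.00069882  0.00127723]
the job is handed in; nothing more can be done
the job is handed in; nothing more can be done
```

The unlocked flap was flap 1. I pushed it down to its stop, left it fully open and handed the job in at about 26 s of the 48 s allowed.

- **Finding it:** Flaps 4, 3 and 2 each went stiff at about 7 N after sinking less than 1 mm, so I took them as locked and left them. Flap 1 gave way at about 3 N.
- **Opening it:** I followed flap 1 down along its arc until the force rose to about 16 N at the stop, the highest force I read.
- **Last checks:** After backing the arm away, the depth picture put flap 1's slope at about 1.05 rad with its rear edge near z = 0.158, which matches fully open. The other three flaps were flush, the ring gauge and both discs looked unmoved, and the wrist force was back to its noise level.
- **Not checked:** The final pictures were cropped around the hopper. They show the plug gauge and part of the snap gauge, but not the knob handle or the gauge case, which I didn't look at again. No check failed or disagreed.

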